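Clamp a pine block down on a sprung plunger and hold it home

TASK

Lay the loose pine block flat in the nest of the grey clamping fixture, between its steel pins and on top of the brass sprung plunger, and let go of it. Then swing the blue clamp arm over onto the block and press the end of the arm down with the fingers, against the spring, until the block sits firmly on the two steel stop blocks; finish while still holding it pressed there with the fingers on the arm. Leave the tape measure, the sanding block and the small brown jar where they are.

Things in the scene. Friction and masses are not known exactly. Their poses are not given: they have to be found in the camera images.
- block_center (a point): centre of the loose pine block, 45 x 120 x 30 mm (its x, y, z), about 0.1 kg; it starts flat on the bench, long side along its y axis. It fits the nest either way round.
- pine_block: the same pine block; origin at the centre of its underside
- fixture: grey steel clamping fixture bolted to the bench; origin at bench height below the middle of the nest; its x axis runs along the nest towards the hinge end, z up. Plate 12 mm thick, x = -85 to +125 mm, y = +-55 mm. The block goes in with its long side along fixture x; the middle of the nest's long sides is free for fingers.
- nest (a point): middle of the plunger's flat top when up, 38 mm above the bench: the loaded block's underside rests here (block centre 53 mm up); pressed home 12 mm lower. 10 mm steel pins, 56 mm above the bench with cone tops (straight to 46 mm), stand at fixture (x, y) = (+-45, +-31.5) mm beside the block and (+-69, 0) mm at its ends: 4 mm play all round.
- stop_blocks: two fixed steel stop blocks in the nest, tops 26 mm above the bench, at fixture x = -58 to -38 and +38 to +58 mm, 45 mm wide: the hard stop under the block's ends. Origin equals the fixture's.
- plunger (a joint): travel of the brass sprung plunger (plate 68 x 36 mm between the stop blocks), m: 0 up, grows as it is pressed down; about 0.012 when the block rests on the stop blocks. Spring force 6 N at 0 and about 11 N at 0.012; it does not give under the block's weight.
- hinge (a point): middle of the clamp arm's hinge axis, at fixture (105, 0, 72) mm; the axis runs along fixture y, between two grey cheeks 62 mm over their outsides, top 85 mm above the bench
- clamp_hinge (a joint): angle of the blue clamp arm, rad: 0 = level over the nest, towards fixture -x, its pad touching a block that rests on the stops; grows as it opens upward, 1.57 = upright (it starts leaning back, about 1.7 to 1.9). It meets a freshly loaded block at about 0.11. Hinge friction (0.15 N m) keeps it where it is left, but the plunger lifts it again if let go when pressed.
- clamp_arm: the blue clamp arm: flat bar 34 mm wide, 12 mm thick, its end 175 mm from the hinge axis; origin on the hinge axis, the bar runs along its own -x, the side that is on top when closed is +z. A black pressure pad on its underside, 105 mm from the hinge, bears on the middle of the block. Standing open, its end is about 245 mm above the bench.
- press_pad (a point): middle of the black rubber press pad (40 x 32 mm) on the top side of the clamp arm near its end, 153 mm from the hinge axis and 9 mm above the arm's middle plane. Pressing straight down here takes about 8 N to bring the block onto its stop; 12 to 16 N holds it firmly.
- tape_measure: yellow tape measure, 35 x 70 x 64 mm, bystander; origin at the centre of its underside
- sanding_block: brown and black sanding block, 66 x 100 x 24 mm, bystander; origin at the centre of its underside
- jar_small: small brown jar with a black lid, 48 mm wide and 60 mm high, bystander; origin at the centre of its underside
Things that resemble listed ones, but are neither listed nor needed, are in the scene too. Leave any purple look-alike of the pine_block alone.

How it is judged:
By the outcome, as a careful person would: the job done as asked, in the order asked, and still so for the second after the job is handed in, while the arm keeps its last pose, push and grip.
It also fails if it takes over 70 s, if anything falls off the work surface, if the arm or the gripper's body presses on something with over 40 N, if the wrist force passes 120 N, or if a joint passes its speed limit or range.

ROBOT

A 6-joint arm with a two-finger parallel gripper is mounted at the origin on a cart in front of the work surface, level with it; the furniture and walls round the work are solid. World frame = base frame: x ahead of the robot, y to its left, z up, the work surface at z = 0. Lengths are in m, angles in rad, forces in N, time in s.
With the tool pointing down it reaches from about 0.375 to 0.975 m from the base axis. Payload 3.8 kg.
Tool frame: the origin (TCP) lies on the mounting face of the last link; the fingertips stand 173 mm ahead of it and the grasp point (between the pads) lies 155 mm ahead of it; z points along the fingers, y is the direction in which the jaws open and shut (so a half turn about z gives the same grasp; the last joint's range is limited). The gripper opens to 85 mm and grips with 20 to 120 N. Pads are 22 mm wide; open, the fingers measure 114 mm over their backs; the gripper's body (76 mm by 85 mm) begins 54 mm behind the grasp point. The pads swing forward as they close: fully open they stand 13 mm farther back than shut.
Start: joints at [1.13, 0.264, 1.604, -0, 1.274, -0.037], TCP at [0.265, 0.621, 0.405] pointing down, gripper open.
Joint ranges: [-2.63, 2.63], [-0.94, 2.18], [0.31, 2.57], [-1.31, 4.45], [0, 2.66], [-2.55, 2.55]. Speed limits (rad/s): [2.57, 2.57, 3.14, 3.14, 3.14, 3.14].

INTERFACE

Orientations are given as a rotation vector (axis times angle).
In Python, from workcell import bot gives the robot as it stands.
- The arm moves only by the shell command python3 -m jog 'ROWS' [FORCE]. ROWS is JSON, a list that holds one entry, the list of rows, each a list of 7 numbers: the closure, from 0 (fully open) to 1 (shut), then the shift along the tool's x, y, z in cm, then the turn, a rotation vector about the tool's x, y, z in rad. A call has 1 to 12 rows; each row is the pose to reach, as a shift and turn from the pose commanded when the call began, along the tool's axes at that moment; what a row does not reach only later rows make up. A row lasts 1/8 s, in which the tool goes at most 62.5 mm and 10.7 degrees, less where a joint would pass 70% of its speed; a pose out of reach is approached as far as the arm can. A call with a gripper value outside its range is refused whole. The fingers move at their own pace and stop on an object; FORCE is the grip in N (left out, the last holds). Time passes only in rows, so rows that repeat a pose let the fingers close. It gives the time, the measured TCP pose, the force and the opening at its end, in the units of the state.
- bot.read_state(): the state, without advancing time (a new reading comes with each control period).
- bot.read_camera(name): name is "scene" or "top"; returns the picture (400x640x3 uint8, red, green, blue); there is no depth.
- bot.camera_model(name): a dict with "intrinsics" (3x3 intrinsics, pixels), "rvec" (rotation vector, rad) and "tvec" (3), from world to camera coordinates, as OpenCV has them. Camera axes: x right, y down, z forward; pixel columns grow to the right and rows downward; lengths in m; the calibration is good to about 2 mm. A picture is of the moment at which its call begins. camera_model takes no time and is no camera call.
- bot.finish_job(): hands the job in, once; it reports no verdict.
The state is a dict: "time": time; "q": joint angles; "joint_vel": joint speeds; "joint_torque": joint torques, N m; "tool_pos": TCP position; "tcp_rot": TCP orientation; "wrist_force": force on the tool from outside, world axes, zero at the start; "torque": the same for the moment, N m; "width": opening from 0.0 (shut) to 1.0 (fully open).
Only numpy, scipy, OpenCV 4.12 (cv2) and the standard library are available. Lean on these libraries where they do the work, as an engineer would, in place of code of your own. Each camera call takes 0.05 s, during which the arm holds its last target.

## Working session

There is one attempt and no reset: what is moved stays moved. The work goes in short steps, Python scripts to look and compute and a shell command to move; the robot and the scene stay as the last step left them, time stands still between calls to the robot, and variables do not carry over. Pictures are saved under pics/ and viewed, and the job is handed in when it is done.

```bash
mkdir -p pics; ls; python3 - <<'E'
from workcell import bot
import cv2
s=bot.read_state(); print({k:s[k] for k in s})
for n in("scene","top"):
    im=bot.read_camera(n); cv2.imwrite(f"pics/{n}0.png",im[:,:,::-1]); print(n,bot.camera_model(n))
E
```

```text
pics
{'time': 0.0, 'q': array([ 1.13009976e+00,  2.64782168e-01,  1.60542686e+00, -3.54448880e-05,
        1.27373493e+00, -3.69070055e-02]), 'joint_vel': array([ 0.00115831,  0.00169549, -0.0017204 ,  0.00195744, -0.00064895,
       -0.00076478]), 'joint_torque': array([-2.03748732e-04, -5.15117276e+01, -3.67309141e+01,  1.02756161e-06,
        1.30609958e-02,  7.87416980e-06]), 'tool_pos': array([0.26506775, 0.62038149, 0.40331349]), 'tcp_rot': array([-0.6298496 , -3.07727046,  0.0036006 ]), 'wrist_force': array([ 0.50067745, -0.35316189,  0.40234405]), 'torque': array([ 0.01510242,  0.020767  , -0.02841858]), 'width': 0.9973942369274476}
scene {'intrinsics': array([[395.23811107,   0.        , 312.6487462 ],
       [  0.        , 395.23811107, 203.92002406],
       [  0.        ,   0.        ,   1.        ]]), 'rvec': array([ 1.17464219, -2.15670805,  1.12586412]), 'tvec': array([0.290297  , 0.36913777, 0.52532847])}
top {'intrinsics': array([[434.75741639,   0.        , 326.30735348],
       [  0.        , 434.75741639, 202.10551322],
       [  0.        ,   0.        ,   1.        ]]), 'rvec': array([ 1.73036558, -2.43004885,  0.29347055]), 'tvec': array([0.13133399, 0.58125499, 1.09622143])}
```

View pics/scene0.png

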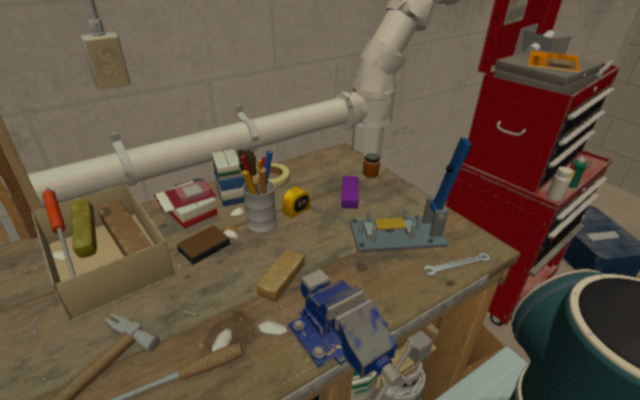

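View pics/top0.png

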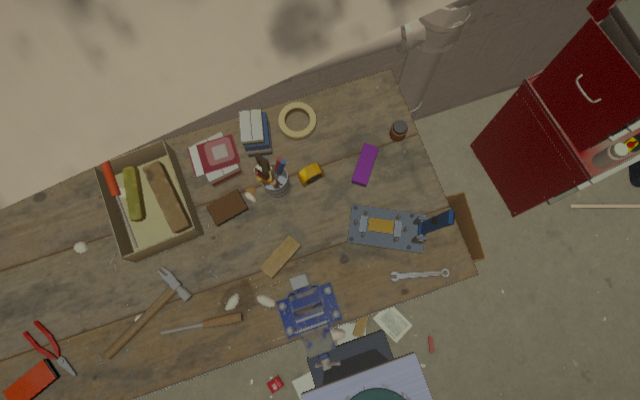

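```bash
cat > h.py <<'E'
import cv2,numpy as np
from workcell import bot
def P(n,pts):
    m=bot.camera_model(n); return cv2.projectPoints(np.array(pts,float).reshape(-1,3),m["rvec"],m["tvec"],m["intrinsics"],None)[0].reshape(-1,2)
def B(n,px,z):
    m=bot.camera_model(n);R=cv2.Rodrigues(m["rvec"])[0];C=-R.T@m["tvec"]
    px=np.array(px,float).reshape(-1,2);z=np.broadcast_to(z,len(px));out=[]
    for (u,v),zz in zip(px,z):
        d=R.T@np.linalg.inv(m["intrinsics"])@[u,v,1]; out.append(C+d*(zz-C[2])/d[2])
    return np.array(out)
def crop(src,dst,x0,y0,w,h,s):
    im=cv2.imread(src)[y0:y0+h,x0:x0+w]; im=cv2.resize(im,None,fx=s,fy=s,interpolation=cv2.INTER_CUBIC)
    for i in range(0,w,10):
        cv2.line(im,(i*s,0),(i*s,4),(0,255,255),1)
        if i%20==0: cv2.putText(im,str(x0+i),(i*s,14),0,.35,(0,255,255),1)
    for i in range(0,h,10):
        cv2.line(im,(0,i*s),(4,i*s),(0,255,255),1)
        if i%20==0: cv2.putText(im,str(y0+i),(5,i*s+4),0,.35,(0,255,255),1)
    cv2.imwrite(dst,im)
E
python3 - <<'E'
from h import *
np.set_printoptions(precision=4,suppress=True)
print(P("top",[[0,0,0],[.265,.62,.405],[.5,0,0],[.5,.3,0]]))
print(P("scene",[[0,0,0],[.265,.62,.405],[.5,0,0],[.5,.3,0]]))
for n in("top","scene"):
    m=bot.camera_model(n);R=cv2.Rodrigues(m["rvec"])[0];print(-R.T@m["tvec"],R[2])
crop("pics/top0.png","pics/t_fix.png",340,190,130,80,6)
crop("pics/top0.png","pics/t_blk.png",240,210,100,90,6)
crop("pics/scene0.png","pics/s_fix.png",340,130,120,130,4)
crop("pics/scene0.png","pics/s_blk.png",240,240,80,70,8)
E
```

```text
[[378.3939 432.6291]
 [ -2.7142 467.5121]
 [314.8192 246.1829]
 [210.8462 281.9201]]
[[ 531.0577  481.6459]
 [-435.9255  407.1767]
 [ 320.8266  261.9002]
 [ 186.7336  322.5173]]
[0.3251 0.0216 1.2044] [ 0.2288 -0.0751 -0.9706]
[-0.0233  0.365   0.6023] [ 0.6851 -0.4485 -0.574 ]
```

View pics/t_fix.png

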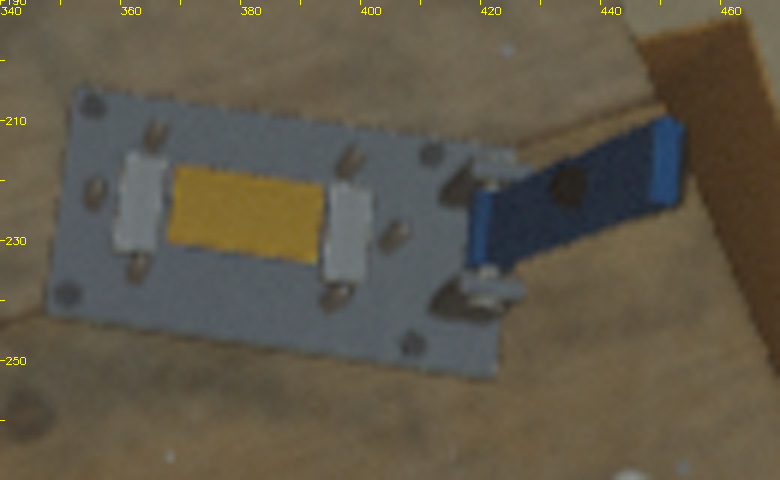

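View pics/t_blk.png

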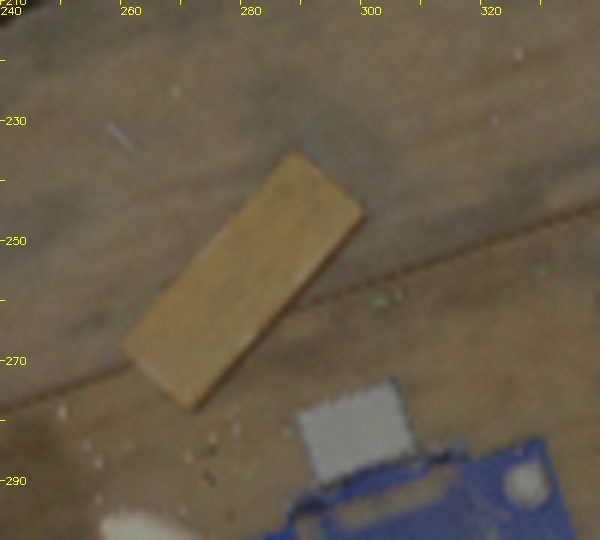

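View pics/s_fix.png

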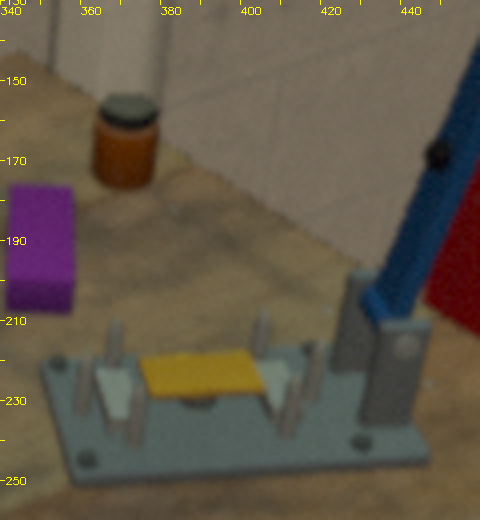

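View pics/s_blk.png

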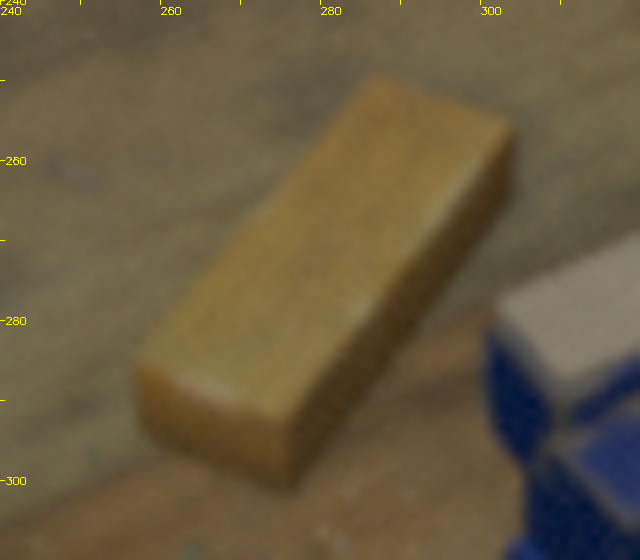

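```bash
cat > fit.py <<'E'
from h import *
from scipy.optimize import least_squares
np.set_printoptions(precision=4,suppress=True)
def solve(obs,x0):
    # obs: (cam,px,local pt)
    def f(p):
        c,s=np.cos(p[2]),np.sin(p[2]); r=[]
        for n in("top","scene"):
            o=[q for q in obs if q[0]==n]
            if not o: continue
            L=np.array([q[2] for q in o]); W=np.c_[p[0]+c*L[:,0]-s*L[:,1],p[1]+s*L[:,0]+c*L[:,1],L[:,2]]
            r.append(P(n,W)-np.array([q[1] for q in o]))
        return np.concatenate(r).ravel()
    s=least_squares(f,x0,loss="soft_l1"); return s.x,f(s.x).reshape(-1,2)
E
python3 - <<'E'
from fit import *
t=lambda x,y:(340+x/6,190+y/6)
c=lambda x,y:(340+x/4,130+y/4)
top=[("top",t(80,88)),("top",t(512,148)),("top",t(495,377)),("top",t(48,315))]
w=B("top",[p for _,p in top],.012); print(w)
ctr=w.mean(0); ex=w[1]-w[0]; yaw=np.arctan2(ex[1],ex[0]); print(ctr,yaw, np.linalg.norm(ex),np.linalg.norm(w[3]-w[0]))
ey=w[3]-w[0]; sg=np.sign(ex[0]*ey[1]-ex[1]*ey[0]); print("sg",sg)
# image-up side y = -sg
u=-sg*1.0
pl=[(-.085,u*.055,.012),(.125,u*.055,.012),(.125,-u*.055,.012),(-.085,-u*.055,.012)]
pg=[(-.034,u*.018,.038),(.034,u*.018,.038),(.034,-u*.018,.038),(-.034,-u*.018,.038)]
obs=[("top",p[1],l) for p,l in zip(top,pl)]
obs+=[("top",t(*p),l) for p,l in zip([(176,166),(326,184),(316,262),(168,242)],pg)]
o1=list(obs)
obs+=[("scene",c(*p),l) for p,l in zip([(140,355),(247,350),(264,390),(160,395)],pg)]
obs+=[("scene",c(*p),l) for p,l in zip([(42,360),(428,457),(72,474)],[pl[0],pl[2],pl[3]])]
obs+=[("scene",c(*p),l) for p,l in zip([(116,320),(84,356),(137,380),(263,308),(291,372),(319,340)],[(-.045,u*.0315,.056),(-.069,0,.056),(-.045,-u*.0315,.056),(.045,u*.0315,.056),(.045,-u*.0315,.056),(.069,0,.056)])]
x0=[ctr[0],ctr[1],yaw]
for o in(o1,obs[8:],obs):
    p,r=solve(o,x0);print("fixture",p);print(r.T)
# block
t=lambda x,y:(240+x/6,210+y/6); c=lambda x,y:(240+x/8,240+y/8)
pt=[t(294,150),t(365,213),t(193,410),t(122,347)]
w=B("top",pt,.03);print(w, np.linalg.norm(w[1]-w[0]),np.linalg.norm(w[2]-w[1]))
e=(w[0]+w[1]-w[2]-w[3])/2; yaw=np.arctan2(e[1],e[0]); ey=w[1]-w[0]; u=np.sign(e[0]*ey[1]-e[1]*ey[0])
L=[(.06,-u*.0225,.03),(.06,u*.0225,.03),(-.06,u*.0225,.03),(-.06,-u*.0225,.03)]
o1=[("top",a,b) for a,b in zip(pt,L)]
o2=[("scene",c(*a),b) for a,b in zip([(382,78),(513,125),(290,422),(140,362)],L)]
for o in(o1,o2,o1+o2):
    p,r=solve(o,[*w.mean(0)[:2],yaw]);print("block",p,"(yaw of long axis)");print(r.T)
E
```

```text
[[ 0.5742 -0.1402  0.012 ]
 [ 0.481  -0.321   0.012 ]
 [ 0.3842 -0.2732  0.012 ]
 [ 0.478  -0.0897  0.012 ]]
[ 0.4793 -0.206   0.012 ] -2.04674190283313 0.2034335178497068 0.10871170987337053
sg -1.0
fixture [ 0.4887 -0.1882 -2.0431]
[[-1.172   1.1651  0.6197 -0.8157  0.1305 -0.1407  0.1734 -0.0649]
 [-0.4022 -0.3463  0.2965  0.102  -0.141   0.2275  0.117   0.0298]]
fixture [ 0.489  -0.1861 -2.0544]
[[-1.1485  0.242   0.3163 -2.7114 -1.2485  1.3014 -0.509  -0.2602  0.292
   0.3587  0.2122  1.1831  0.1848]
 [ 0.1299 -0.1017 -0.7251 -0.3901 -0.6885 -0.6141  0.4513 -0.3959 -0.8555
   1.0717  0.716   0.9437  0.0733]]
fixture [ 0.4892 -0.187  -2.0468]
[[-1.5304  0.7758  0.0727 -1.3285 -0.2979 -0.5804 -0.3186 -0.5452 -0.9128
   0.4077  0.599  -2.3527 -1.1007  1.5587  0.0193 -0.0578  0.6196  0.7804
   0.323   1.499   0.3619]
 [-0.5047 -0.1806  0.4486 -0.0258 -0.1871  0.271   0.1542 -0.0238  0.0465
  -0.3134 -0.9572 -0.4857 -0.6684 -1.0649  0.4533 -0.4539 -0.8753  0.9948
   0.4938  0.6835 -0.2123]]
[[0.5478 0.0574 0.03  ]
 [0.5098 0.0358 0.03  ]
 [0.4512 0.1358 0.03  ]
 [0.4882 0.1575 0.03  ]] 0.04366048279733429 0.11583730260920064
block [ 0.4993  0.0966 -1.0385] (yaw of long axis)
[[ 0.2258  0.7728 -0.2006 -0.7961]
 [-0.5691 -0.4602  0.7725  0.2574]]
block [ 0.4975  0.0971 -1.0442] (yaw of long axis)
[[-0.4198  1.5792  0.2302 -0.8641]
 [-0.9105 -0.3475  0.6515  0.161 ]]
block [ 0.4984  0.0968 -1.0399] (yaw of long axis)
[[ 0.2689  0.8028 -0.2241 -0.8052 -0.6628  1.3553  0.2478 -0.8814]
 [-0.2416 -0.1106  1.0925  0.555  -1.2191 -0.723   0.2761 -0.1333]]
```

```bash
cat >> h.py <<'E'
def tri(pt,ps):
    Ms=[]
    for n in("top","scene"):
        m=bot.camera_model(n); Ms.append(m["intrinsics"]@np.c_[cv2.Rodrigues(m["rvec"])[0],m["tvec"]])
    X=cv2.triangulatePoints(Ms[0],Ms[1],np.array(pt,float).reshape(2,1),np.array(ps,float).reshape(2,1)).ravel(); X=X[:3]/X[3]
    return X,P("top",X)[0]-pt,P("scene",X)[0]-ps
def go(tx,ty,tz,jaw):
    """grasp-point target with tool down, jaw axis (tool y) direction angle jaw -> shift cm, rotvec in tool axes"""
    from scipy.spatial.transform import Rotation as Ro
    s=bot.read_state(); R=Ro.from_rotvec(s["tcp_rot"]).as_matrix()
    y=np.array([np.cos(jaw),np.sin(jaw),0]); z=np.array([0,0,-1.]); 
    if y@R[:,1]<0: y=-y
    T=np.c_[np.cross(y,z),y,z]
    tcp=np.array([tx,ty,tz])-.155*z
    print("tool x,y",R[:,0],R[:,1],"gp now",s["tool_pos"]+.155*R[:,2])
    print("shift cm",R.T@(tcp-s["tool_pos"])*100,"rot",Ro.from_matrix(R.T@T).as_rotvec(),"q",s["q"],"t",s["time"])
E
python3 - <<'E'
from h import *
np.set_printoptions(precision=4,suppress=True)
print(tri((289.7,278.8),(302.5,277.5)))
a=-1.04
go(.4985,.0968,.15,a+np.pi/2)
E
python3 -c "
from h import *
crop('pics/scene0.png','pics/s_vise.png',240,230,180,150,4)"
```

```text
(array([0.4316, 0.0897, 0.0602]), array([0.1732, 0.0598]), array([-0.3027, -0.0404]))
tool x,y [-0.9196  0.3929  0.0001] [ 0.3929  0.9196 -0.0022] gp now [0.265  0.6201 0.2484]
shift cm [-42.0379 -38.9569   9.9223] rot [-0.0021  0.0006  0.6362] q [ 1.1301  0.2647  1.6053  0.      1.2737 -0.0369] t 0.1
```

View pics/s_vise.png

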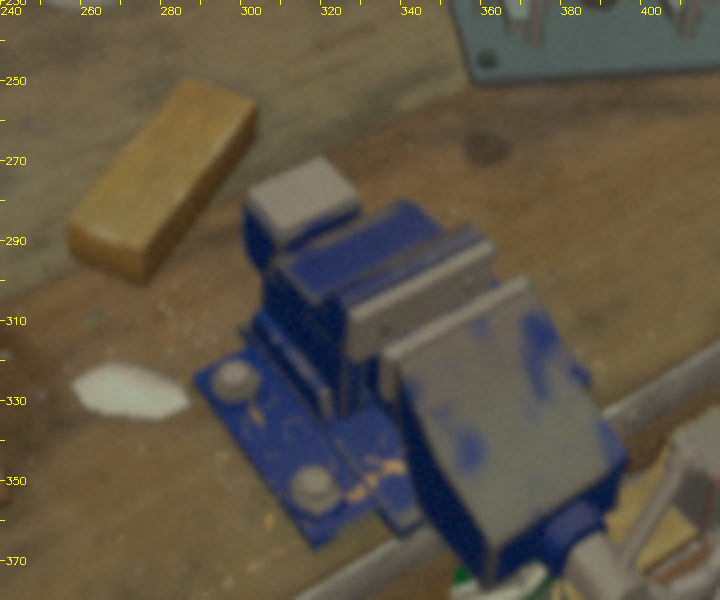

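Only the tan block at top-image (280,257) / scene (281,270) fits the pine block: 44 x 116 mm as measured. The purple block at (365,165) is the look-alike, the plank in the box at (165,197) is too long, and the sanding block at (227,208) is dark. The crops above confirm the tan block. The vise anvil beside it is 60 mm high, so I'll go down with the jaws partly closed.

```bash
python3 -m jog '[[[0.25,-4,-3.7,0,0,0,0.06],[0.25,-8,-7.4,0,0,0,0.12],[0.25,-12,-11.1,1,0,0,0.18],[0.25,-16,-14.8,2,0,0,0.24],[0.25,-20,-18.5,3,0,0,0.30],[0.25,-24,-22.3,4,0,0,0.36],[0.25,-28,-26,5,0,0,0.42],[0.25,-32,-29.7,6.5,0,0,0.48],[0.25,-36,-33.4,8,0,0,0.54],[0.25,-40,-37,9,0,0,0.6],[0.25,-42,-39,9.9,0,0,0.636],[0.25,-42,-39,9.9,0,0,0.636]]]' 40
python3 - <<'E'
from h import *
np.set_printoptions(precision=4,suppress=True)
go(.4985,.0968,.021,-1.04+np.pi/2)
w=bot.read_state()["width"];print(w)
im=bot.read_camera("scene");cv2.imwrite("pics/s1.png",im[:,:,::-1])
im=bot.read_camera("top");cv2.imwrite("pics/t1.png",im[:,:,::-1])
crop("pics/s1.png","pics/s1c.png",200,150,180,150,4)
print(P("scene",[[.4985,.0968,.15],[.4985,.0968,.015]]))
E
```

```text
time: 1.6
tool_pos: [0.4982, 0.0953, 0.3045]
tcp_rot: [-1.564, -2.722, 0.003]
wrist_force: [-1.1, 0.6, -0.6]
width: 0.749
tool x,y [-0.5034  0.864   0.0008] [ 0.864   0.5034 -0.0023] gp now [0.4978 0.0952 0.1495]
shift cm [ 0.1063  0.1362 12.8462] rot [-0.0023 -0.0008 -0.0032] q [ 0.1399  0.0344  2.0609 -0.0002  1.0488 -0.3876] t 1.6
0.748860955780101
[[279.6107 222.7536]
 [282.4169 274.5829]]
```

View pics/s1c.png

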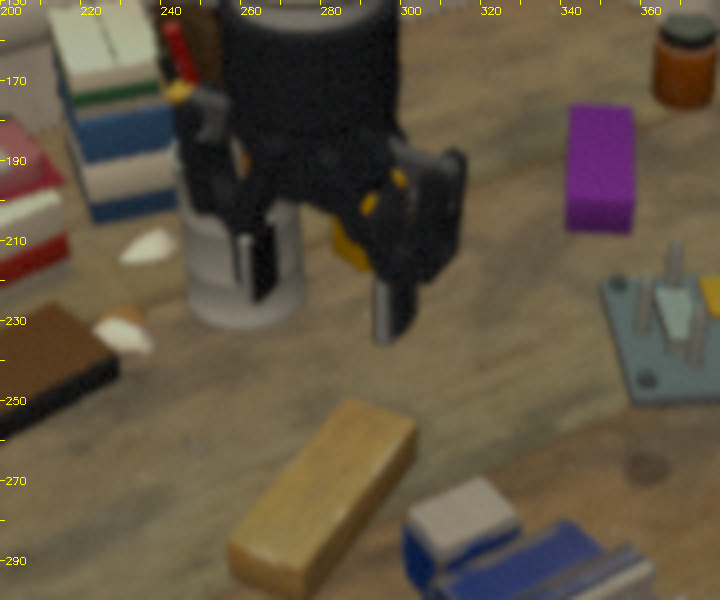

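View pics/t1.png

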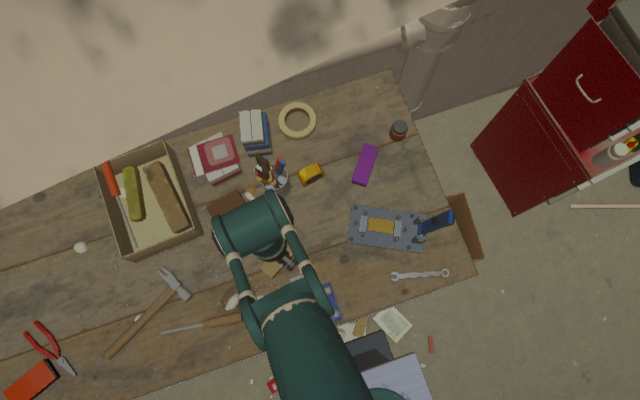

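```bash
python3 -m jog '[[[0.25,0.1,0.1,4,0,0,0],[0.25,0.1,0.1,8,0,0,0],[0.25,0.1,0.1,11,0,0,0],[0.25,0.1,0.1,12.9,0,0,0],[0.25,0.1,0.1,12.9,0,0,0],[0.5,0.1,0.1,12.9,0,0,0],[0.7,0.1,0.1,12.9,0,0,0],[0.7,0.1,0.1,12.9,0,0,0]]]' 40
python3 - <<'E'
from h import *
np.set_printoptions(precision=4,suppress=True)
s=bot.read_state();print(s["width"]*85,s["wrist_force"])
go(.4985,.0968,.021,-1.04+np.pi/2)
im=bot.read_camera("scene");cv2.imwrite("pics/s2.png",im[:,:,::-1])
crop("pics/s2.png","pics/s2c.png",200,170,180,140,4)
E
```

```text
time: 2.7
tool_pos: [0.4989, 0.0988, 0.1777]
tcp_rot: [1.56, 2.726, 0.002]
wrist_force: [-0.3, 2.6, 4.9]
width: 0.515
43.76857973173331 [-0.3212  2.6099  4.8879]
tool x,y [-0.5064  0.8623 -0.0001] [0.8623 0.5064 0.0016] gp now [0.4991 0.0989 0.0227]
shift cm [-0.1518 -0.1361  0.1734] rot [0.0016 0.0001 0.0002] q [ 0.1463  0.2113  2.1425  0.0007  0.7864 -0.3851] t 2.7
```

View pics/s2c.png

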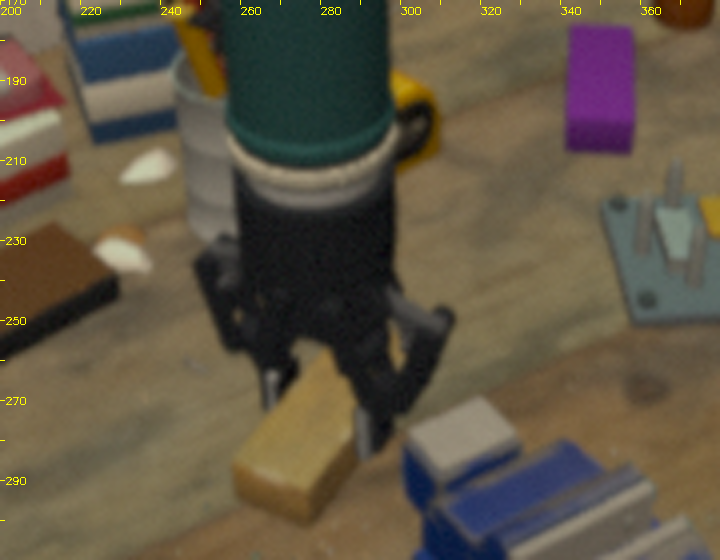

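```bash
python3 -m jog '[[[1,0,0,0,0,0,0],[1,0,0,-3,0,0,0],[1,0,0,-7,0,0,0],[1,0,0,-11,0,0,0],[1,0,0,-11,0,0,0]]]' 40
python3 - <<'E'
from h import *
np.set_printoptions(precision=4,suppress=True)
s=bot.read_state();print(s["width"]*85,s["wrist_force"])
go(.489,-.1873,.14,-2.045+np.pi/2)
for n in("scene","top"):
    im=bot.read_camera(n);cv2.imwrite(f"pics/{n}3.png",im[:,:,::-1])
crop("pics/scene3.png","pics/s3c.png",220,130,150,140,4)
E
```

```text
time: 3.38
tool_pos: [0.5002, 0.0984, 0.2904]
tcp_rot: [1.558, 2.721, 0.007]
wrist_force: [-0.5, 0.2, -0.7]
width: 0.515
43.78650030599967 [-0.4708  0.201  -0.7245]
tool x,y [-0.5062  0.8624 -0.0031] [0.8624 0.5062 0.0069] gp now [0.5013 0.0986 0.1354]
shift cm [-24.0785 -15.4252  -0.4961] rot [ 0.0079 -0.0006  1.005 ] q [ 0.1456  0.0522  2.0713 -0.0003  1.0105 -0.385 ] t 3.375
```

View pics/s3c.png

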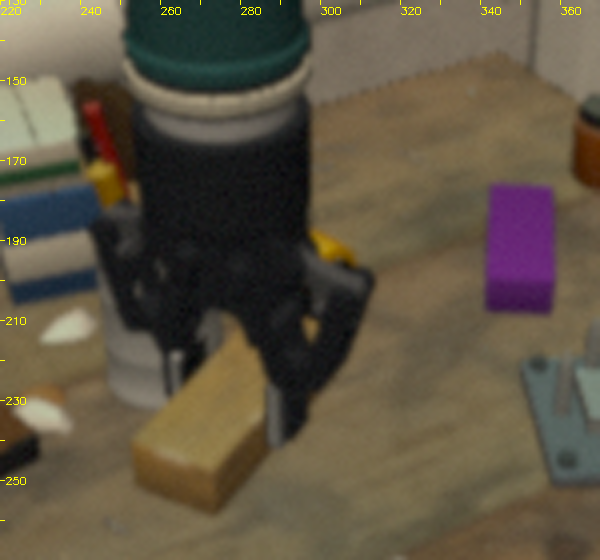

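```bash
python3 -m jog '[[[1,-2.5,-1.5,-0.5,0,0,0.11],[1,-6,-4,-0.5,0,0,0.24],[1,-10,-6.5,-0.5,0,0,0.4],[1,-14,-9,-0.5,0,0,0.56],[1,-18,-11.5,-0.5,0,0,0.72],[1,-21,-13.5,-0.5,0,0,0.87],[1,-23.5,-15,-0.5,0,0,0.97],[1,-24.1,-15.4,-0.5,0,0,1.005],[1,-24.1,-15.4,-0.5,0,0,1.005],[1,-24.1,-15.4,-0.5,0,0,1.005]]]' 40
python3 - <<'E'
from h import *
np.set_printoptions(precision=4,suppress=True)
s=bot.read_state();print(s["width"]*85,s["wrist_force"],s["joint_vel"])
go(.489,-.1873,.06,-2.045+np.pi/2)
for n in("scene","top"):
    im=bot.read_camera(n);cv2.imwrite(f"pics/{n}4.png",im[:,:,::-1])
crop("pics/scene4.png","pics/s4c.png",330,110,150,150,4)
crop("pics/top4.png","pics/t4c.png",330,180,130,90,6)
E
```

```text
time: 4.72
tool_pos: [0.4875, -0.1864, 0.2908]
tcp_rot: [-2.678, -1.639, 0.001]
wrist_force: [0.4, 0.3, -1.2]
width: 0.52
44.17351360037127 [ 0.3606  0.3246 -1.1742] [ 0.0073 -0.0068 -0.0051 -0.001   0.0011 -0.    ]
tool x,y [0.4551 0.8905 0.0003] [ 0.8905 -0.4551 -0.0018] gp now [ 0.4873 -0.1862  0.1358]
shift cm [-0.0149  0.1885  7.5842] rot [-0.0018 -0.0003  0.0018] q [-0.413   0.0775  2.0432  0.0004  1.0226  0.0592] t 4.725
```

View pics/s4c.png

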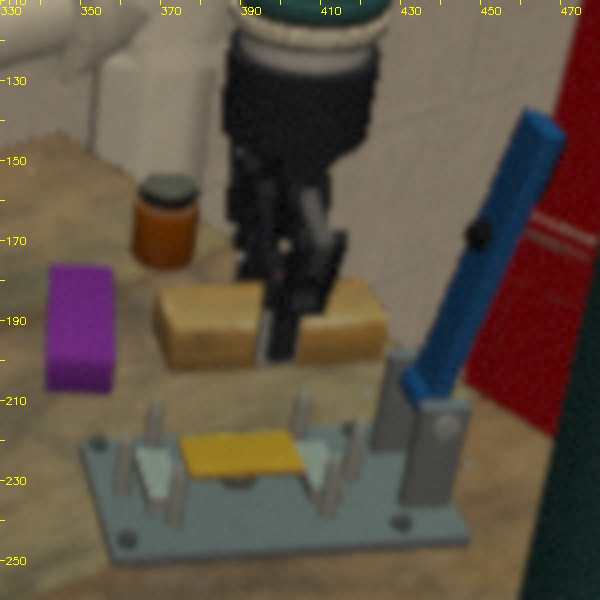

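View pics/t4c.png

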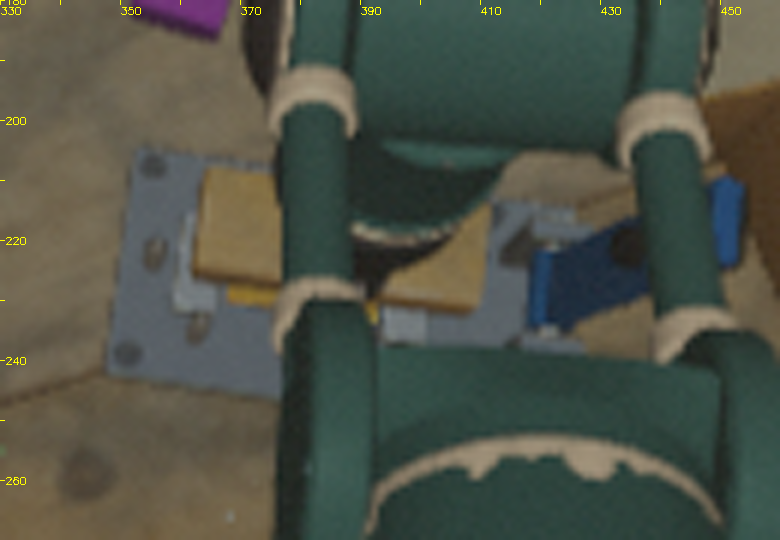

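```bash
python3 - <<'E'
from fit import *
c=lambda x,y:(330+x/4,110+y/4); t=lambda x,y:(330+x/6,180+y/6)
L=lambda i,j,k:(i*.06,j*.0225,k*.03)
obs=[("top",t(206,165),L(-1,1,1)),("top",t(193,273),L(-1,-1,1)),("top",t(477,305),L(1,-1,1)),
("scene",c(158,287),L(-1,1,1)),("scene",c(173,328),L(-1,-1,1)),("scene",c(172,369),L(-1,-1,0)),("scene",c(386,318),L(1,-1,1)),("scene",c(385,357),L(1,-1,0)),("scene",c(370,281),L(1,1,1))]
for z in (.109,.111,.113,.115,.117):
    o=[(a,b,(l[0],l[1],l[2]+z)) for a,b,l in obs]
    for q in (o,o[:3],o[3:]):
        p,r=solve(q,[.488,-.187,-2.045]); 
        f=np.array([.489,-.187]);d=p[:2]-f; cs=np.array([np.cos(-2.045),np.sin(-2.045)])
        print(z,p,"fix-frame dev mm",d@cs*1e3,(-d[0]*cs[1]+d[1]*cs[0])*1e3,(r**2).sum())
s=bot.read_state();print(s["tool_pos"])
E
```

```text
0.109 [ 0.4859 -0.1915 -2.0443] fix-frame dev mm 5.395192546489435 -0.6948886457703151 25.090787768652707
0.109 [ 0.485  -0.1893 -2.0288] fix-frame dev mm 3.915071074049734 -2.538393719333987 0.8032166095741912
0.109 [ 0.4889 -0.1952 -2.0658] fix-frame dev mm 7.336270585856749 3.6280221447342442 11.937104212353672
0.111 [ 0.485  -0.1905 -2.0425] fix-frame dev mm 4.9118477087228465 -1.961962505114743 19.39384907276529
0.111 [ 0.4846 -0.189  -2.0286] fix-frame dev mm 3.7527577200636686 -2.9642182472341028 0.9108717776517053
0.111 [ 0.4868 -0.1929 -2.0636] fix-frame dev mm 6.274885929571575 0.7232947931312401 12.935702193302413
0.113 [ 0.4841 -0.1895 -2.0425] fix-frame dev mm 4.437669421610517 -3.2612127011139886 16.858775062813613
0.113 [ 0.4843 -0.1886 -2.0283] fix-frame dev mm 3.5936842966203777 -3.3893025718519505 1.0324860292790943
0.113 [ 0.4847 -0.1906 -2.0612] fix-frame dev mm 5.206834609775464 -2.1798195375723854 14.099504094165992
0.115 [ 0.4831 -0.1884 -2.0443] fix-frame dev mm 3.9717708592867194 -4.5672437416181895 17.44832703132571
0.115 [ 0.484  -0.1883 -2.028 ] fix-frame dev mm 3.4379543005572293 -3.8135869360680728 1.1685084016192637
0.115 [ 0.4826 -0.1884 -2.0586] fix-frame dev mm 4.133339646972483 -5.08224242446396 15.433022234106744
0.117 [ 0.4822 -0.1875 -2.0469] fix-frame dev mm 3.5133865232553427 -5.825044107894069 21.243315804222203
0.117 [ 0.4837 -0.188  -2.0277] fix-frame dev mm 3.2856208964712894 -4.237026803460501 1.3194361381034045
0.117 [ 0.4805 -0.1861 -2.0558] fix-frame dev mm 3.0559215059514715 -7.984413881958305 16.941985227536165
[ 0.4877 -0.1864  0.2914]
```

```bash
python3 -m jog '[[[1,0.1,0.1,1,0,0,0],[1,0.3,0.2,3,0,0,0],[1,0.3,0.2,4.8,0,0,0],[1,0.3,0.2,4.8,0,0,0],[1,0.3,0.2,4.8,0,0,0]]]' 40
python3 - <<'E'
from h import *
np.set_printoptions(precision=4,suppress=True)
s=bot.read_state();print(s["width"]*85,s["wrist_force"])
go(.489,-.1873,.06,-2.045+np.pi/2)
for n in("scene","top"):
    im=bot.read_camera(n);cv2.imwrite(f"pics/{n}5.png",im[:,:,::-1])
crop("pics/scene5.png","pics/s5c.png",340,180,110,80,7)
crop("pics/top5.png","pics/t5c.png",340,190,110,80,7)
E
```

```text
time: 5.45
tool_pos: [0.4911, -0.1856, 0.2437]
tcp_rot: [2.681, 1.638, 0.0]
wrist_force: [-0.2, -0.6, -0.3]
width: 0.519
44.123517248494906 [-0.2408 -0.6217 -0.2926]
tool x,y [0.4563 0.8898 0.    ] [ 0.8898 -0.4563  0.    ] gp now [ 0.4911 -0.1856  0.0887]
shift cm [-0.2437 -0.1101  2.8735] rot [ 0.     -0.      0.0003] q [-0.4088  0.1414  2.0725  0.      0.9277  0.065 ] t 5.45
```

View pics/s5c.png

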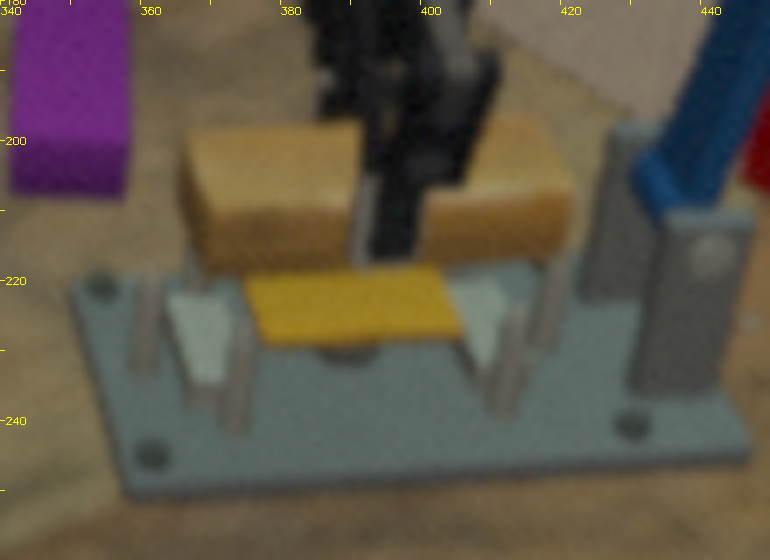

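View pics/t5c.png

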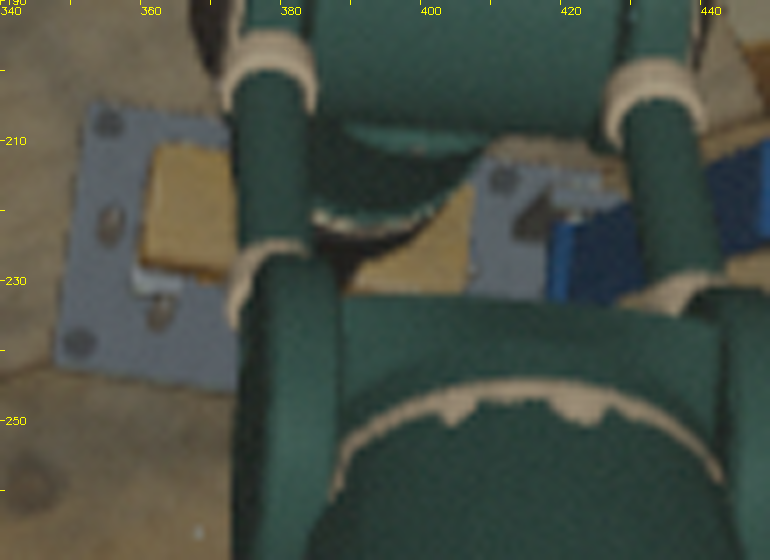

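```bash
python3 - <<'E'
from fit import *
c=lambda x,y:(340+x/7,180+y/7); t=lambda x,y:(340+x/7,190+y/7)
L=lambda i,j,k:(i*.06,j*.0225,k*.03)
obs=[("top",t(152,143),L(-1,1,1)),("top",t(140,265),L(-1,-1,1)),
("scene",c(187,130),L(-1,1,1)),("scene",c(202,208),L(-1,-1,1)),("scene",c(202,275),L(-1,-1,0)),("scene",c(573,188),L(1,-1,1)),("scene",c(560,258),L(1,-1,0)),("scene",c(535,118),L(1,1,1))]
f=np.array([.489,-.187]);cs=np.array([np.cos(-2.045),np.sin(-2.045)])
for z in (.063,.065,.067,.069):
    o=[(a,b,(l[0],l[1],l[2]+z)) for a,b,l in obs]
    for q in (o,o[2:]):
        p,r=solve(q,[.488,-.187,-2.045]); d=p[:2]-f
        print(z,p,"dev mm",d@cs*1e3,(-d[0]*cs[1]+d[1]*cs[0])*1e3,(r**2).sum())
# right edge from top view at z=.096, left edge midpoint
w=B("top",[t(473,185),t(467,290),t(152,143),t(140,265)],.096)
d=w[:,:2]-f; print(np.c_[d@cs,-d[:,0]*cs[1]+d[:,1]*cs[0]]*1e3)
# fixture pins seen now: re-measure hole/pins in top and scene
w=B("top",[t(110,222),t(160,312)],.05);d=w[:,:2]-f;print("pins top (expect -69,0; -45,-31.5)",np.c_[d@cs,-d[:,0]*cs[1]+d[:,1]*cs[0]]*1e3)
w=B("scene",[c(150,268),c(240,318),c(513,298),c(553,258)],.056);d=w[:,:2]-f;print("pin tips scene (-69,0;-45,-31.5;45,-31.5;69,0)",np.c_[d@cs,-d[:,0]*cs[1]+d[:,1]*cs[0]]*1e3)
E
```

```text
0.063 [ 0.4899 -0.1892 -2.0389] dev mm 1.535976131157831 1.8046469445192046 11.613777296166006
0.063 [ 0.4914 -0.1905 -2.0617] dev mm 2.0440159098638073 3.7269281823435145 6.299784219073734
0.065 [ 0.4885 -0.1878 -2.0433] dev mm 0.9526018627742051 -0.06644877611028605 9.668290314957048
0.065 [ 0.4895 -0.1884 -2.0594] dev mm 1.0044815418504396 1.0591907585254499 7.245273961936345
0.067 [ 0.4872 -0.1865 -2.0491] dev mm 0.3534862014584304 -1.8647292344957431 9.472159614187444
0.067 [ 0.4876 -0.1862 -2.0571] dev mm -0.031078986916188538 -1.6104543046564253 8.33079152256828
0.069 [ 0.4859 -0.1851 -2.0565] dev mm -0.2540167253820147 -3.609037331623814 11.037082188931617
0.069 [ 0.4857 -0.1841 -2.0546] dev mm -1.0614847920364368 -4.28169778161608 9.557795310977566
[[ 61.0987  22.1332]
 [ 62.7263 -17.6066]
 [-59.0263  21.3152]
 [-57.7949 -25.2235]]
pins top (expect -69,0; -45,-31.5) [[-69.1377  -1.1449]
 [-45.7602 -33.3621]]
pin tips scene (-69,0;-45,-31.5;45,-31.5;69,0) [[-69.6547  -0.3061]
 [-46.3414 -29.1212]
 [ 43.9495 -27.2591]
 [ 63.7562  -7.5427]]
```

```bash
python3 -m jog '[[[1,0.15,0,0.5,0,0,0],[1,0.15,0,1.2,0,0,0],[1,0.15,0,1.8,0,0,0],[1,0.15,0,2.3,0,0,0],[1,0.15,0,2.3,0,0,0]]]' 40
python3 - <<'E'
from h import *
np.set_printoptions(precision=4,suppress=True)
s=bot.read_state();print(s["width"]*85,s["wrist_force"],s["torque"])
go(.489,-.1873,.06,-2.045+np.pi/2)
im=bot.read_camera("scene");cv2.imwrite("pics/scene6.png",im[:,:,::-1])
crop("pics/scene6.png","pics/s6c.png",340,180,110,80,7)
E
```

```text
time: 6.18
tool_pos: [0.4913, -0.1842, 0.2199]
tcp_rot: [-2.68, -1.637, 0.001]
wrist_force: [-0.1, 0.3, -1.3]
width: 0.518
44.05350826140109 [-0.1495  0.3301 -1.3221] [0.0051 0.0066 0.0097]
tool x,y [ 0.4565  0.8897 -0.0001] [ 0.8897 -0.4565 -0.0014] gp now [ 0.4911 -0.1841  0.0649]
shift cm [-0.3843 -0.061   0.4939] rot [-0.0014  0.0001  0.0002] q [-0.4061  0.1744  2.0872  0.      0.8815  0.0679] t 6.175
```

View pics/s6c.png

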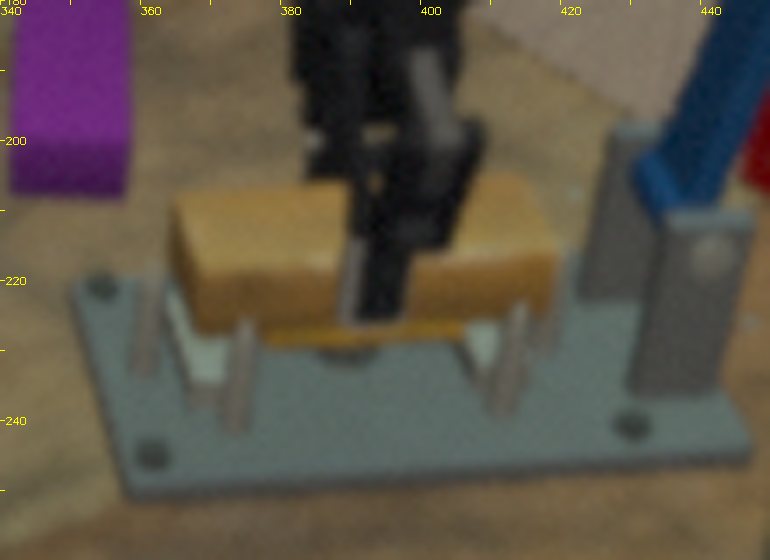

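```bash
python3 -m jog '[[[1,0,0,0.2,0,0,0],[1,0,0,0.4,0,0,0],[1,0,0,0.4,0,0,0]]]' 40
python3 - <<'E'
from h import *
np.set_printoptions(precision=4,suppress=True)
s=bot.read_state();print(s["width"]*85,s["wrist_force"],s["tool_pos"])
E
```

```text
time: 6.6
tool_pos: [0.4916, -0.1843, 0.2165]
tcp_rot: [-2.681, -1.638, 0.0]
wrist_force: [0.2, -0.6, -1.9]
width: 0.519
44.10894693317068 [ 0.1864 -0.5647 -1.8827] [ 0.4916 -0.1843  0.2165]
```

```bash
python3 -m jog '[[[1,0,0,0.1,0,0,0],[1,0,0,0.1,0,0,0],[0.4,0,0,0.1,0,0,0],[0.25,0,0,0.1,0,0,0],[0.25,0,0,-0.5,0,0,0],[0.25,0,0,-3,0,0,0],[0.25,0,0,-7,0,0,0],[0.25,0,0,-12,0,0,0],[0.25,0,0,-17,0,0,0],[0.25,0,0,-22,0,0,0],[0.25,0,0,-24.5,0,0,0],[0.25,0,0,-24.5,0,0,0]]]' 40
python3 - <<'E'
from h import *
np.set_printoptions(precision=4,suppress=True)
s=bot.read_state();print(s["width"]*85,s["wrist_force"],s["tool_pos"],s["q"])
for n in("scene","top"):
    im=bot.read_camera(n);cv2.imwrite(f"pics/{n}7.png",im[:,:,::-1])
crop("pics/scene7.png","pics/s7c.png",340,120,140,140,4)
crop("pics/top7.png","pics/t7c.png",340,190,130,80,6)
E
```

```text
time: 8.1
tool_pos: [0.4921, -0.1845, 0.465]
tcp_rot: [2.676, 1.635, 0.006]
wrist_force: [-0.2, -0.4, -0.6]
width: 0.75
63.75730560792704 [-0.2114 -0.4142 -0.5799] [ 0.4921 -0.1845  0.465 ] [-0.4061 -0.056   1.8446 -0.      1.3467  0.0679]
```

View pics/s7c.png

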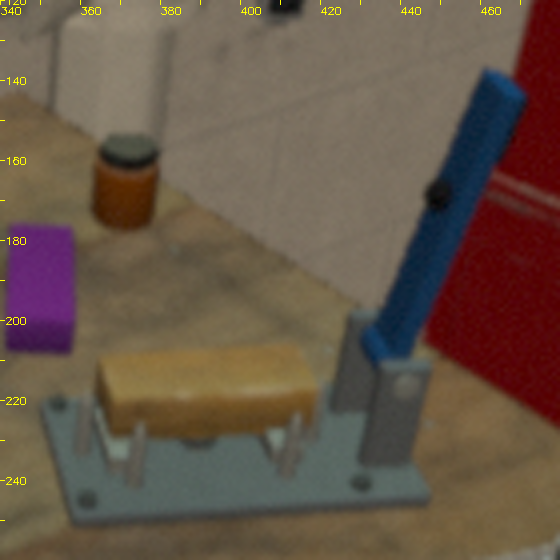

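View pics/t7c.png

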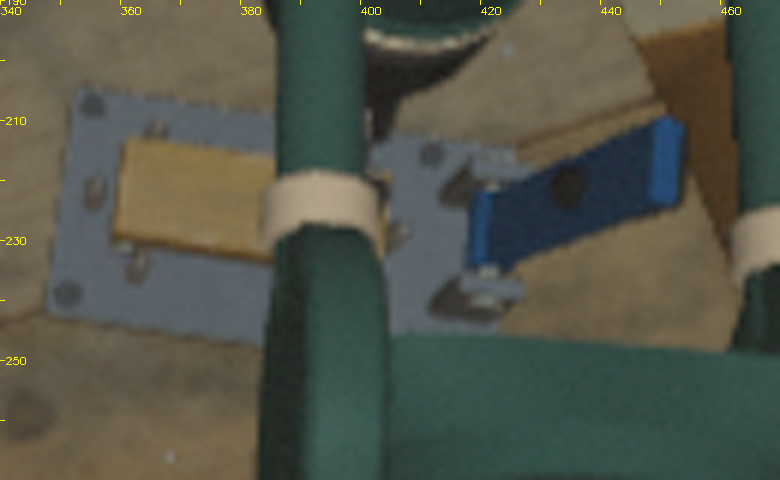

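```bash
cat >> fit.py <<'E'
F=np.array([.4892,-.1872]);YAW=-2.045
cs=np.array([np.cos(YAW),np.sin(YAW)]); cy=np.array([-cs[1],cs[0]])
def fw(x,y,z): return np.r_[F+x*cs+y*cy,z]
def arm(th,r,h,y=0): return fw(.105-r*np.cos(th)+h*np.sin(th),y,.072+r*np.sin(th)+h*np.cos(th))
E
python3 - <<'E'
from fit import *
for th in np.arange(1.6,2.0,.05):
    a=[arm(th,.175,-.006),arm(th,.175,.006),arm(th,.105,-.006)]
    print(round(th,2),(P("top",a)-[340,190])@np.diag([6,6]).round(0), ((P("scene",a)-[340,120])*4).round(0).tolist(), a[0][2])
E
```

```text
1.6 [[585.8774 146.6967]
 [617.6201 151.2764]
 [538.1115 183.1864]] [[447.0, 76.0], [469.0, 76.0], [416.0, 195.0]] 0.2471005776660711
1.65 [[609.0937 149.9924]
 [640.3343 154.8971]
 [551.2163 184.9814]] [[463.0, 76.0], [485.0, 76.0], [426.0, 194.0]] 0.24692610531227618
1.7 [[631.9599 153.5277]
 [662.5803 158.7384]
 [564.1569 186.9051]] [[480.0, 76.0], [501.0, 78.0], [435.0, 194.0]] 0.24631440879495511
1.75 [[654.3894 157.2889]
 [684.2751 162.7851]
 [576.8915 188.9512]] [[495.0, 77.0], [516.0, 80.0], [444.0, 195.0]] 0.24526701703683587
1.8 [[676.2982 161.2613]
 [705.3389 167.0212]
 [589.3792 191.113 ]] [[511.0, 79.0], [531.0, 83.0], [453.0, 195.0]] 0.24378654797184268
1.85 [[697.605  165.4291]
 [725.6955 171.4298]
 [601.5801 193.3834]] [[526.0, 82.0], [546.0, 87.0], [462.0, 197.0]] 0.24187670200162456
1.9 [[718.2325 169.7757]
 [745.2735 175.9932]
 [613.4557 195.7548]] [[540.0, 85.0], [559.0, 91.0], [471.0, 198.0]] 0.2395422527464785
1.95 [[738.1074 174.2838]
 [764.0059 180.6934]
 [624.9687 198.2194]] [[554.0, 89.0], [573.0, 96.0], [479.0, 200.0]] 0.23678903511378482
```

```bash
python3 - <<'E'
from fit import *
w=fw(.175,0,.225+.018)
go(*w,YAW+np.pi/2)
E
```

```text
tool x,y [ 0.4564  0.8898 -0.0001] [ 0.8898 -0.4564 -0.0008] gp now [ 0.4912 -0.1841  0.3059]
shift cm [-17.8683  -0.048    6.2899] rot [-0.0008  0.0001  0.0002] q [-0.4061 -0.0534  1.8495 -0.      1.3463  0.0679] t 8.2
```

```bash
python3 -m jog '[[[1,-2,0,0,0,0,0],[1,-6,0,0,0,0,0],[1,-10,0,0,0,0,0],[1,-14,0,0,0,0,0],[1,-17,0,0,0,0,0],[1,-17.9,0,0,0,0,0],[1,-17.9,0,0,0,0,0]]]' 40
python3 - <<'E'
from fit import *
w=fw(.175,0,.225+.018)
go(*w,YAW+np.pi/2)
for n in("scene","top"):
    im=bot.read_camera(n);cv2.imwrite(f"pics/{n}8.png",im[:,:,::-1])
crop("pics/scene8.png","pics/s8c.png",380,30,140,140,4)
E
```

```text
time: 9.07
tool_pos: [0.4096, -0.3435, 0.46]
tcp_rot: [-2.679, -1.635, 0.001]
wrist_force: [0.1, -0.2, 0.1]
width: -0.002
tool x,y [0.4574 0.8892 0.0012] [ 0.8892 -0.4574 -0.0028] gp now [ 0.4093 -0.3431  0.305 ]
shift cm [ 0.032  -0.0412  6.1964] rot [-0.0028 -0.0012 -0.0009] q [-0.7446 -0.0326  1.8313  0.0005  1.346  -0.2695] t 9.075
```

View pics/s8c.png

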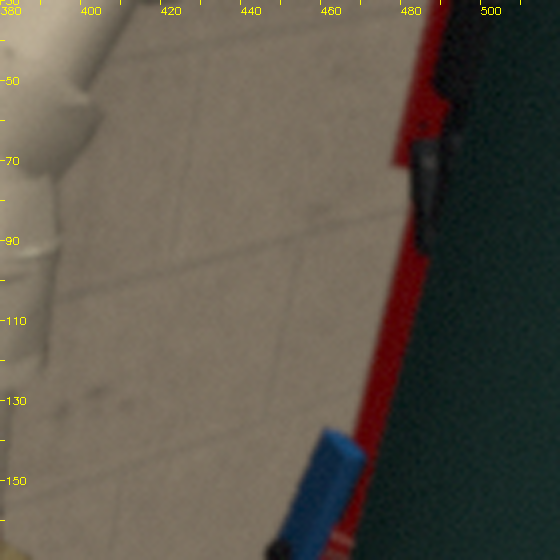

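View pics/top8.png

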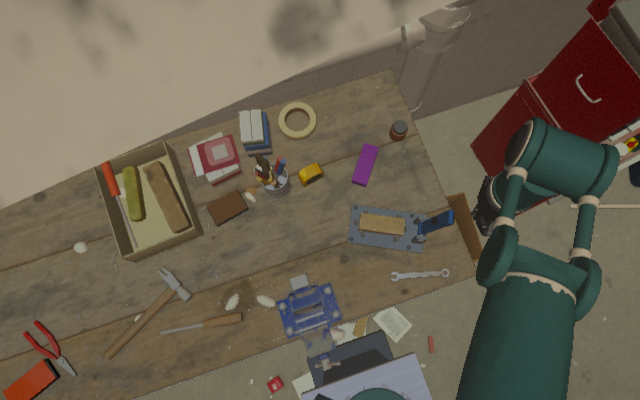

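```bash
python3 - <<'E'
from fit import *
s=bot.read_state()
print(P("scene",[s["tool_pos"]-[0,0,.173]]),P("scene",[fw(.175,0,.225),fw(.164,0,.225)]))
crop("pics/top8.png","pics/t8c.png",340,190,130,80,6)
# trajectory: corner shifts relative to preposition (fx .175,tip .225): tool x=-fx, z down
for th in [1.57,1.45,1.33,1.21,1.09,.97,.85,.73,.61,.5,.4,.3]:
    r,h=.155,.009
    x=.105-r*np.cos(th)+h*np.sin(th)+.011; z=.072+r*np.sin(th)+h*np.cos(th)
    print(th,"x tool %.1f z tool %.1f cm"%((.175-x)*100,(.225-z)*100))
E
```

```text
[[489.5754 118.9757]] [[482.1284 147.2571]
 [477.1076 147.4762]]
1.57 x tool 5.0 z tool -0.2 cm
1.45 x tool 6.9 z tool -0.2 cm
1.33 x tool 8.7 z tool 0.0 cm
1.21 x tool 10.5 z tool 0.5 cm
1.09 x tool 12.3 z tool 1.1 cm
0.97 x tool 13.9 z tool 2.0 cm
0.85 x tool 15.5 z tool 3.1 cm
0.73 x tool 16.9 z tool 4.3 cm
0.61 x tool 18.1 z tool 5.7 cm
0.5 x tool 19.1 z tool 7.1 cm
0.4 x tool 19.8 z tool 8.4 cm
0.3 x tool 20.4 z tool 9.9 cm
```

View pics/t8c.png

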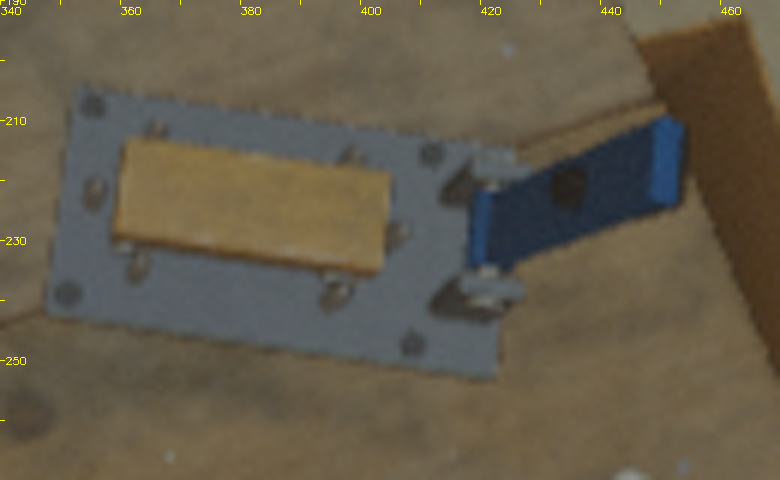

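```bash
python3 -m jog '[[[1,0,0,2,0,0,0],[1,0,0,4.5,0,0,0],[1,0,0,6.2,0,0,0],[1,0,0,6.2,0,0,0]]]' 40
python3 - <<'E'
from fit import *
w=fw(.175,0,.225+.018)
go(*w,YAW+np.pi/2);print(bot.read_state()["wrist_force"])
for n in("scene","top"):
    im=bot.read_camera(n);cv2.imwrite(f"pics/{n}9.png",im[:,:,::-1])
crop("pics/scene9.png","pics/s9c.png",380,80,140,140,4)
crop("pics/top9.png","pics/t9c.png",380,150,140,100,5)
E
```

```text
time: 9.68
tool_pos: [0.4096, -0.3426, 0.3971]
tcp_rot: [-2.677, -1.636, 0.002]
wrist_force: [-0.4, 0.1, -0.5]
width: -0.004
tool x,y [0.4558 0.8901 0.0013] [ 0.8901 -0.4558 -0.0044] gp now [ 0.409  -0.3421  0.2421]
shift cm [-0.0372 -0.0119 -0.0912] rot [-0.0044 -0.0013  0.0009] q [-0.7433  0.0033  1.9118  0.0001  1.2311 -0.27  ] t 9.675
[-0.4395  0.1141 -0.4944]
```

View pics/s9c.png

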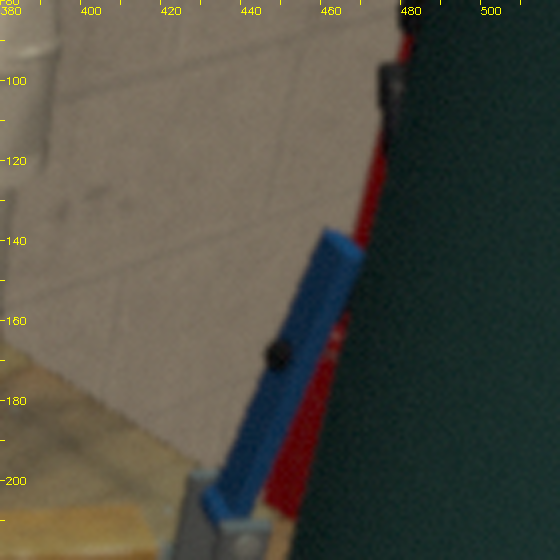

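View pics/t9c.png

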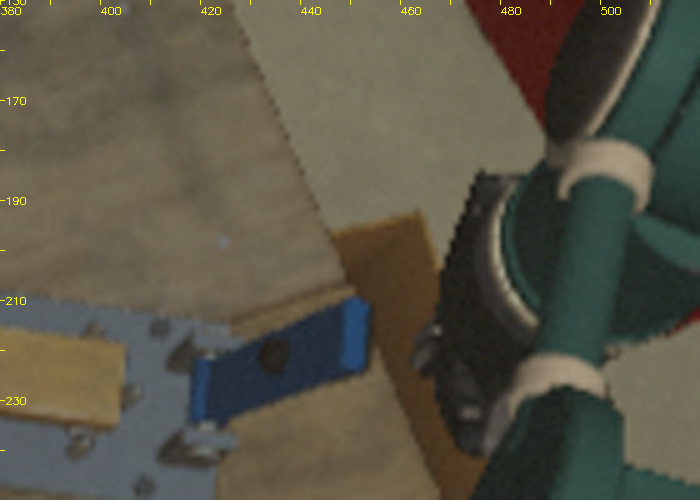

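```bash
python3 -m jog '[[[1,1,0,-0.1,0,0,0],[1,2,0,-0.1,0,0,0],[1,3,0,-0.2,0,0,0],[1,4,0,-0.2,0,0,0],[1,5,0,-0.2,0,0,0],[1,6,0,-0.2,0,0,0],[1,7,0,-0.2,0,0,0],[1,7.8,0,-0.1,0,0,0],[1,8.7,0,0,0,0,0],[1,9.6,0,0.2,0,0,0],[1,10.5,0,0.5,0,0,0],[1,10.5,0,0.5,0,0,0]]]' 40
python3 - <<'E'
from fit import *
w=fw(.175,0,.225+.018)
go(*w,YAW+np.pi/2);print(bot.read_state()["wrist_force"])
for n in("scene","top"):
    im=bot.read_camera(n);cv2.imwrite(f"pics/{n}10.png",im[:,:,::-1])
crop("pics/scene10.png","pics/s10c.png",350,80,140,140,4)
crop("pics/top10.png","pics/t10c.png",340,170,140,100,5)
E
```

```text
time: 11.28
tool_pos: [0.458, -0.2494, 0.3941]
tcp_rot: [-2.679, -1.638, 0.0]
wrist_force: [0.5, -0.0, 0.1]
width: -0.0
tool x,y [0.4556 0.8902 0.0004] [ 0.8902 -0.4556 -0.001 ] gp now [ 0.4579 -0.2492  0.2391]
shift cm [-10.5449  -0.0782  -0.39  ] rot [-0.001  -0.0004  0.0011] q [-0.5465 -0.0203  1.9407  0.0004  1.2222 -0.0735] t 11.275
[ 0.4989 -0.0284  0.1231]
```

View pics/s10c.png

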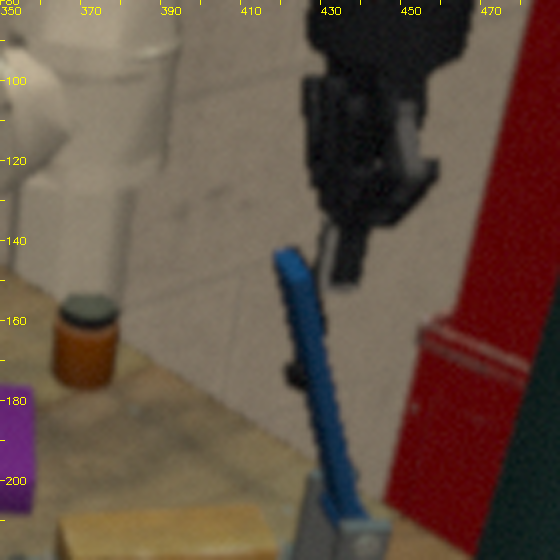

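View pics/t10c.png

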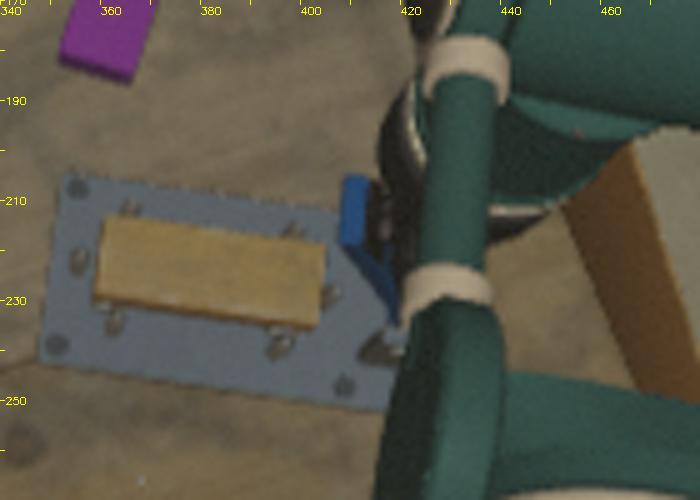

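```bash
python3 -m jog '[[[1,0.9,0,0.3,0,0,0],[1,1.8,0,0.6,0,0,0],[1,2.6,0,1.0,0,0,0],[1,3.4,0,1.5,0,0,0],[1,4.2,0,2.0,0,0,0],[1,5,0,2.6,0,0,0],[1,5.7,0,3.2,0,0,0],[1,6.4,0,3.8,0,0,0],[1,7.0,0,4.5,0,0,0],[1,7.6,0,5.2,0,0,0],[1,8.1,0,5.9,0,0,0],[1,8.6,0,6.6,0,0,0]]]' 40
python3 - <<'E'
from fit import *
w=fw(.175,0,.225+.018)
go(*w,YAW+np.pi/2);print(bot.read_state()["wrist_force"])
for n in("scene","top"):
    im=bot.read_camera(n);cv2.imwrite(f"pics/{n}11.png",im[:,:,::-1])
crop("pics/scene11.png","pics/s11c.png",330,110,140,150,4)
crop("pics/top11.png","pics/t11c.png",340,170,140,100,5)
E
```

```text
time: 12.88
tool_pos: [0.4972, -0.1733, 0.3282]
tcp_rot: [-2.681, -1.638, 0.0]
wrist_force: [-0.2, -0.8, 1.0]
width: 0.002
tool x,y [ 0.4564  0.8898 -0.0001] [ 0.8898 -0.4564 -0.0001] gp now [ 0.4972 -0.1733  0.1732]
shift cm [-19.1011  -0.0885  -6.9819] rot [-0.0001  0.0001  0.0003] q [-0.3827  0.0458  2.0012 -0.0001  1.0947  0.0913] t 12.875
[-0.2299 -0.7771  1.0226]
```

View pics/s11c.png

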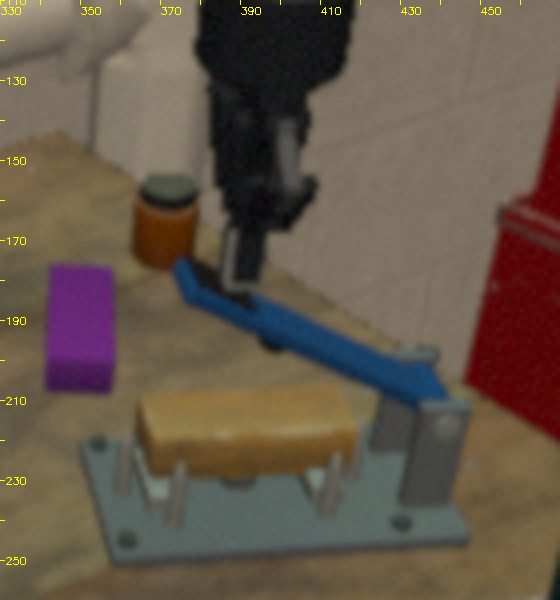

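View pics/t11c.png

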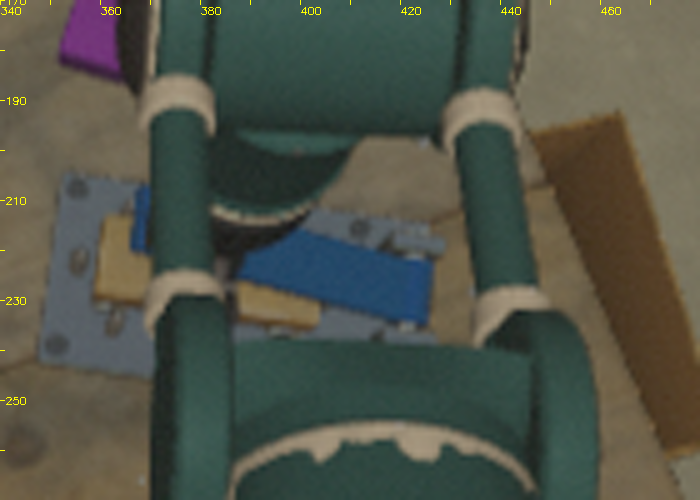

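```bash
python3 -m jog '[[[1,0.35,0,0.65,0,0,0],[1,0.7,0,1.3,0,0,0],[1,1.0,0,2.0,0,0,0],[1,1.3,0,2.8,0,0,0],[1,1.6,0,3.5,0,0,0],[1,1.8,0,4.2,0,0,0],[1,1.9,0,4.6,0,0,0],[1,1.9,0,3.0,0,0,0],[1,2.6,0,3.0,0,0,0],[1,3.2,0,3.0,0,0,0],[1,3.2,0,3.0,0,0,0]]]' 40
python3 - <<'E'
from fit import *
w=fw(-.048,0,.098+.018)
go(*w,YAW+np.pi/2);print(bot.read_state()["wrist_force"])
for n in("scene","top"):
    im=bot.read_camera(n);cv2.imwrite(f"pics/{n}12.png",im[:,:,::-1])
crop("pics/scene12.png","pics/s12c.png",340,150,120,110,6)
crop("pics/top12.png","pics/t12c.png",340,170,140,100,5)
E
```

```text
time: 14.35
tool_pos: [0.5119, -0.1447, 0.2988]
tcp_rot: [2.68, 1.639, 0.0]
wrist_force: [0.2, 0.0, 0.2]
width: 0.0
tool x,y [0.4557 0.8901 0.0001] [ 0.8901 -0.4557  0.0003] gp now [ 0.512  -0.1447  0.1438]
shift cm [-0.0224 -0.0786  2.7823] rot [ 0.0003 -0.0001  0.001 ] q [-0.3222  0.0866  2.0169  0.      1.0378  0.151 ] t 14.35
[0.2003 0.0413 0.1821]
```

View pics/s12c.png

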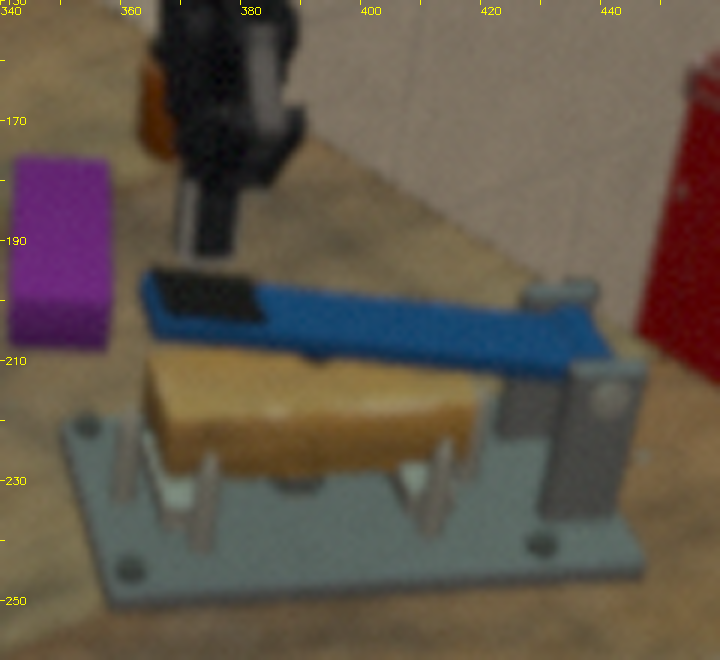

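View pics/t12c.png

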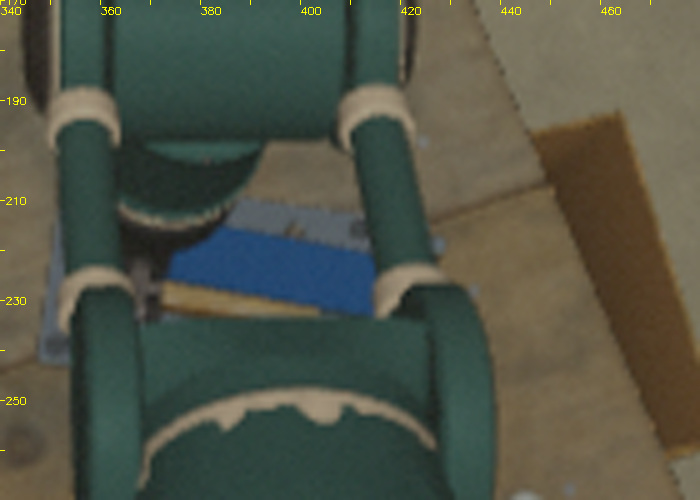

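```bash
python3 -m jog '[[[1,0,0,1,0,0,0],[1,0,0,2,0,0,0],[1,0,0,2.8,0,0,0],[1,0,0,3.2,0,0,0],[1,0,0,3.6,0,0,0],[1,0,0,3.6,0,0,0],[1,0,0,3.6,0,0,0]]]' 40
python3 - <<'E'
from fit import *
s=bot.read_state();print(s["wrist_force"],s["torque"],s["tool_pos"][2]-.173)
E
```

```text
time: 15.32
tool_pos: [0.5118, -0.1452, 0.2629]
tcp_rot: [2.681, 1.638, 0.0]
wrist_force: [0.0, 2.0, 3.5]
width: -0.004
[0.0303 1.9662 3.4915] [ 0.3585 -0.0319  0.0006] 0.08990838029507586
```

```bash
python3 -m jog '[[[1,0,0,0.3,0,0,0],[1,0,0,0.6,0,0,0],[1,0,0,0.6,0,0,0],[1,0,0,0.6,0,0,0]]]' 40
python3 - <<'E'
from fit import *
s=bot.read_state();print(s["wrist_force"],s["torque"],s["tool_pos"][2]-.173)
E
```

```text
time: 15.82
tool_pos: [0.512, -0.1451, 0.2571]
tcp_rot: [2.68, 1.637, 0.001]
wrist_force: [1.1, 3.1, 5.2]
width: -0.002
[1.0644 3.0755 5.1783] [ 0.6765 -0.0748 -0.02  ] 0.0840621569806888
```

```bash
python3 -m jog '[[[1,0,0,0.1,0,0,0],[1,0,0,0.3,0,0,0],[1,0,0,0.3,0,0,0],[1,0,0,0.3,0,0,0]]]' 40
python3 - <<'E'
from fit import *
s=bot.read_state();print(s["wrist_force"],s["torque"],s["tool_pos"][2]-.173)
E
```

```text
time: 16.32
tool_pos: [0.512, -0.145, 0.2543]
tcp_rot: [2.681, 1.637, 0.002]
wrist_force: [-0.4, 4.6, 5.7]
width: -0.001
[-0.4181  4.6322  5.7272] [ 0.7693 -0.0301 -0.0179] 0.08127060990565627
```

```bash
python3 -m jog '[[[1,0,0,0.1,0,0,0],[1,0,0,0.2,0,0,0],[1,0,0,0.2,0,0,0],[1,0,0,0.2,0,0,0]]]' 40
python3 - <<'E'
from fit import *
s=bot.read_state();print(s["wrist_force"],s["torque"],s["tool_pos"][2]-.173)
E
```

```text
time: 16.82
tool_pos: [0.5122, -0.145, 0.2539]
tcp_rot: [2.681, 1.637, 0.001]
wrist_force: [-4.2, 4.9, 16.7]
width: -0.001
[-4.2005  4.8874 16.7219] [1.0256 0.7021 0.0467] 0.08091022886526794
```

```bash
python3 -m jog '[[[1,0.03,-0.06,-0.02,0,0,0],[1,0.03,-0.06,-0.02,0,0,0],[1,0.03,-0.06,-0.02,0,0,0],[1,0.03,-0.06,-0.02,0,0,0]]]' 40
python3 - <<'E'
from fit import *
for i in range(3):
    im=bot.read_camera("scene"); s=bot.read_state();print(s["time"],s["wrist_force"],s["tool_pos"]-[0,0,.173])
cv2.imwrite("pics/scene13.png",im[:,:,::-1]); im=bot.read_camera("top");cv2.imwrite("pics/top13.png",im[:,:,::-1])
crop("pics/scene13.png","pics/s13c.png",340,150,120,110,6)
E
```

```text
time: 17.32
tool_pos: [0.512, -0.1448, 0.254]
tcp_rot: [2.68, 1.637, 0.002]
wrist_force: [-2.5, 4.5, 14.8]
width: 0.0
17.375 [-2.3519  4.1038 14.3731] [ 0.512  -0.1448  0.081 ]
17.425 [-2.7061  4.0199 14.3573] [ 0.512  -0.1448  0.081 ]
17.475 [-2.9676  4.107  14.0322] [ 0.512  -0.1448  0.081 ]
```

View pics/s13c.png

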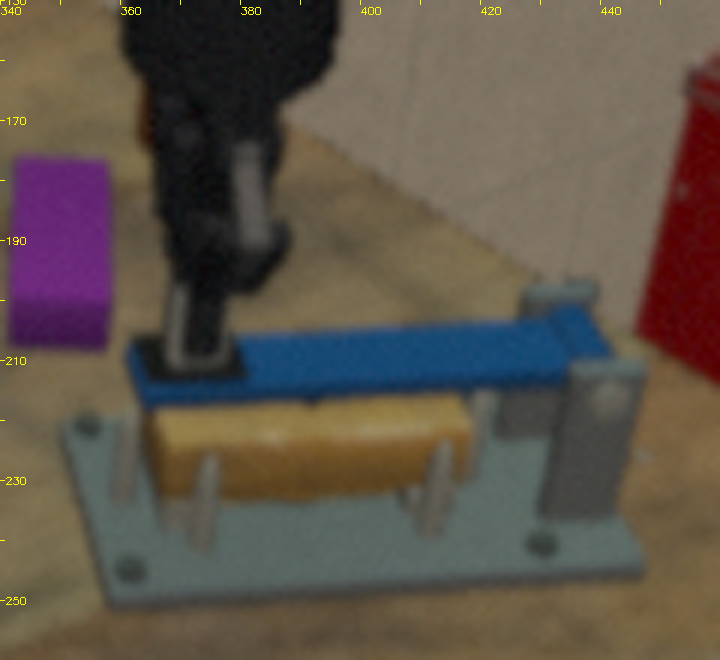

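View pics/scene13.png

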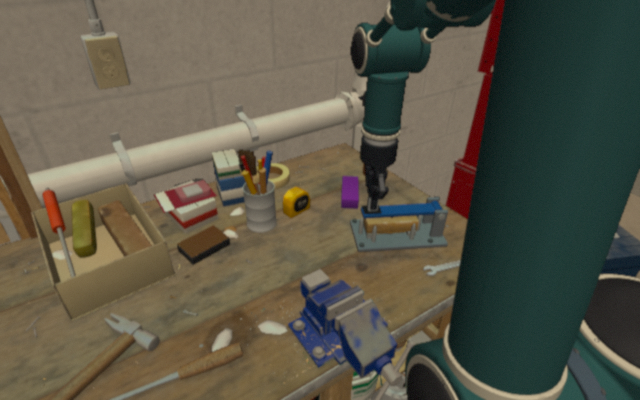

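```bash
python3 -m jog '[[[1,0,0,0,0,0,0],[1,0,0,0,0,0,0],[1,0,0,0,0,0,0],[1,0,0,0,0,0,0],[1,0,0,0,0,0,0],[1,0,0,0,0,0,0],[1,0,0,0,0,0,0],[1,0,0,0,0,0,0]]]' 40
python3 - <<'E'
from fit import *
a=cv2.imread("pics/top0.png").astype(int);b=cv2.imread("pics/top13.png").astype(int)
for n,(x,y) in dict(tape=(310,173),sand=(227,208),jar=(399,131),purple=(365,165)).items():
    print(n,abs(a-b)[y-14:y+14,x-14:x+14].mean())
E
```

```text
time: 18.52
tool_pos: [0.512, -0.1448, 0.254]
tcp_rot: [2.68, 1.637, 0.002]
wrist_force: [-2.1, 3.7, 14.2]
width: -0.001
tape 4.698979591836735
sand 3.876275510204082
jar 4.163690476190476
purple 23.21513605442177
```

View pics/top13.png

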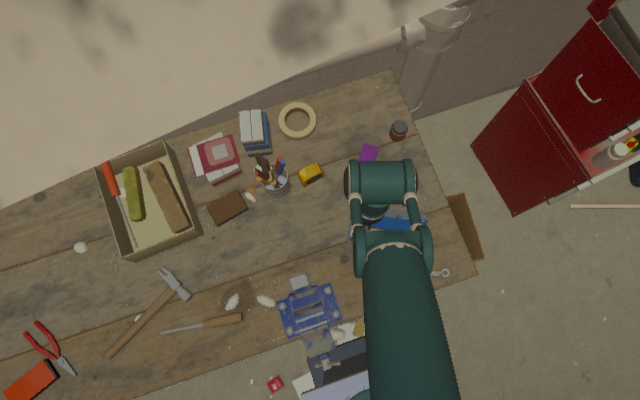

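The push is steady at about 14 N, and the tape measure, sanding block and jar haven't moved. The purple block is only hidden behind the arm in this view; the scene view shows it unmoved. Handing in now.

```bash
python3 -c "
from workcell import bot
print(bot.finish_job())"
```

```text
the job is handed in; nothing more can be done
None
```

I laid the pine block flat in the nest on the plunger and let go. I then swung the blue clamp arm over with the closed fingers and pressed its rubber pad down until the block met the stop blocks. I handed in at about 18.5 s, still pressing.

- **Seating:** the last checks showed a steady downward push of about 14 N over more than a second. The fingertips were 81 mm above the bench, which is where they should be with the clamp arm level. The force jumped from about 6 to 17 N over the last 0.4 mm, so the block is on the hard stop. In the picture the arm is level and the block sits level between the pins.
- **Bystanders:** the tape measure, sanding block and small brown jar look unchanged in the top picture. The arm hides part of the purple block there, but the scene picture shows it where it was.
- **Less than perfect:**
  - A sideways force of about 4 N remains at the fingers.
  - The picture suggests 10 to 11 mm of plunger travel rather than 12, at the limit of what I can read off the pixels.
  - Before lowering the block I moved it about 5 mm sideways, because the pictures showed it off-centre over the nest.

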